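Open the touch-latch cupboard

TASK

Get the little cupboard with the green door open so that the tin inside can be reached: with a fingertip press the round metal pad on the green door until the push-to-open catch lets go and the door springs ajar, then swing the door wide open, about square to the cupboard's front, by pushing it from behind its free edge with a finger. Pick nothing up: leave the tin in the cupboard and the other things on the bench where they stand, and keep the yellow cupboard shut.

Things in the scene. Friction and masses are not known exactly. Their poses are not given: they have to be found in the camera images.
- green_cupboard: small plywood cupboard with a green door, fixed to the bench: 100 mm deep (x), 150 wide (y), 130 high; walls, floor and top 8 mm. Origin: centre of its underside; the door's front lies 50 mm before it, the carcass's front edges 32 mm. At yaw 0 the front faces the robot; x points from front to back, y to the hinge side (left, seen from the robot).
- green_door (a joint): door angle (rad): 0 shut and latched, negative pushed in, positive open, stop at 1.8. The catch lets go at about -0.03 (under 4 mm at the push pad, 3 to 6 N); inward stop -0.045. Let up, it springs out to about 0.5 and stays; beyond that it swings lightly (under 2 N at its edge) and stays where left. Once released the catch does not hold again. It opens only after the push.
- green_press (a point): centre of the front face of the round aluminium push pad (28 mm across, 10 mm proud) on the green door's front, 24 mm from its free edge and 85 mm above the bench. It moves with the door.
- green_hinge (a point): point on the green door's upright hinge axis, in the plane of the shut door's front, 71 mm to +y of the cupboard's origin, 65 mm up. The door has no handle; it is a panel 12 mm thick, 10 to 130 mm above the bench, before the carcass (6 mm gap). Shut, it reaches from the hinge 146 mm towards the cupboard's -y.
- yellow_cupboard: a cupboard of the same make and size with a yellow door, fixed to the bench; same frame. Leave it shut.
- yellow_door (a joint): angle of the yellow door, as for the green one.
- nail_tin: open light grey tin standing loose on the floor of the green cupboard, 62 mm across, 55 mm high; origin at the centre of its underside, 8 mm above the bench. Hidden until the door opens.
- masking_tape: bystander, loose: roll of tan masking tape lying flat, 104 mm across, 25 mm high; origin at the centre of its underside
- sanding_block: bystander, loose: brown cork sanding block, 67 x 112 x 36 mm; origin at the centre of its underside
- tape_measure: bystander, loose: yellow and black tape measure standing on the bench, 38 x 85 x 66 mm; origin at the centre of its underside
- glue_bottle: bystander, loose: amber glue bottle with an orange nozzle, 60 mm across, 192 mm high; origin at the centre of its underside

How it is judged:
On the way, in this order (a step that is already met when the one before it is completed fails the run):
1. the green door is pressed in from its shut position, with the fingers, far enough for its catch to let go (value of joint green_door below -0.022 rad and contact force between the fingers and green_cupboard above 0.3 N).
2. the green door has sprung ajar (value of joint green_door between 0.3 and 1 rad), for 0.1 s.
At the end, for the whole second after the job is handed in: The green door, first pressed in and sprung ajar, stands open at least 1.25 rad, at rest; the yellow door is shut (-0.02 to 0.03 rad); the tin is within 15 mm of its start and within 6 mm of the cupboard floor, the four loose bystanders are within 20 mm of their starts (value of joint green_door above 1.25 rad and velocity of joint green_door between -0.05 and 0.05 rad/s and value of joint yellow_door between -0.02 and 0.03 rad and z of nail_tin in the frame of green_cupboard below 0.014 m and not (distance of nail_tin from where it was at the start of the episode above 0.015 m) and not (distance of masking_tape from where it was at the start of the episode above 0.02 m) and not (distance of sanding_block from where it was at the start of the episode above 0.02 m) and not (distance of tape_measure from where it was at the start of the episode above 0.02 m) and not (distance of glue_bottle from where it was at the start of the episode above 0.02 m)); the robot touches nothing.
It fails at once if the yellow door is pressed in or opened (beyond -0.02 or +0.05 rad) (value of joint yellow_door above 0.05 rad or value of joint yellow_door below -0.02 rad).
It fails at once if the tin is lifted, or shifted by more than 15 mm (distance of nail_tin from where it was at the start of the episode above 0.015 m).
It fails at once if a bystander is lifted, or shifted by more than 20 mm (distance of any of masking_tape, sanding_block, tape_measure, glue_bottle from where it was at the start of the episode above 0.02 m).
It also fails if it takes over 53 s, if anything falls off the work surface, if the arm or the gripper's body presses on something with over 40 N, if the wrist force passes 120 N, or if a joint passes its speed limit or range.

ROBOT

A 6-joint arm with a two-finger parallel gripper is mounted at the origin on a cart in front of the work surface, level with it; the furniture and walls round the work are solid. World frame = base frame: x ahead of the robot, y to its left, z up, the work surface at z = 0. Lengths are in m, angles in rad, forces in N, time in s.
With the tool pointing down it reaches from about 0.35 to 0.875 m from the base axis. Payload 15.5 kg.
Tool frame: the origin (TCP) lies midway between the tips of the shut fingers; the grasp point (between the pads) lies 19 mm behind it; z points along the fingers, y is the line along which they close (so a half turn about z gives the same grasp; the last joint's range is limited). The gripper opens to 85 mm and grips with 20 to 120 N. Pads are 22 mm wide; open, the fingers measure 114 mm over their backs; the gripper's body (76 mm by 85 mm) begins 54 mm behind the grasp point. The pads swing forward as they close: fully open they stand 13 mm farther back than shut.
Start: joints at [-1.27, 0.494, 1.345, -0, 1.302, -0.096], TCP at [0.241, -0.577, 0.231] pointing down, gripper open.
Joint ranges: [-2.91, 2.91], [-0.82, 2.16], [0.22, 2.67], [-1.22, 4.37], [0.12, 2.79], [-3.08, 3.08]. Speed limits (rad/s): [1.89, 1.89, 2.57, 3.01, 3.01, 3.01].

INTERFACE

Orientations are given as a rotation vector (axis times angle).
In Python, from station import r gives the robot as it stands. The module is installed in compiled form; this text tells all that it offers.
- The arm moves only by the tool arm_command, never from a script. Its argument "plan" is text: rows parted by semicolons, each of 7 numbers parted by spaces: the shift along the tool's x, y, z in m, then the turn, a rotation vector about the tool's x, y, z in degrees, then the opening, from 0 (shut) to 1 (fully open). In form: dx dy dz rx ry rz gripper; .... A call has 1 to 10 rows; each row is the pose to reach, as a shift and turn from the pose commanded when the call began, along the tool's axes at that moment; what a row does not reach only later rows make up. A row lasts 1/8 s, in which the tool goes at most 62.5 mm and 10.7 degrees, less where a joint would pass 70% of its speed; a pose out of reach is approached as far as the arm can. A call with a gripper value outside its range is refused whole. The fingers move at their own pace and stop on an object; the grip force is fixed at half the most. Time passes only in rows, so rows that repeat a pose let the fingers close. It gives the time, the measured TCP pose, the force, the opening and the grip force at its end, in the units of the state.
- r.sense(): the state, without advancing time (a new reading comes with each control period).
- r.capture(name): name is "scene" or "top" or "wrist"; returns the picture (384x512x3 uint8, red, green, blue); there is no depth.
- r.get_calibration(name): a dict with "vertical_fov" (degrees; the focal length in pixels is half the picture's height over the tangent of half this angle, whatever the lens; pixels are square), "cx", "cy" (the principal point, pixels), "position" and "rotation" of the camera in the world. Camera axes: x right, y down, z forward; pixel columns grow to the right and rows downward; lengths in m; the calibration is good to about 2 mm. A picture is of the moment at which its call begins: read the wrist's pose just before it. get_calibration takes no time and is no camera call; for the wrist camera it gives the pose at the moment of the call.
- r.hand_in(): hands the job in; it is judged then, once.
The state is a dict: "t": time; "joint_pos": joint angles; "joint_velocities": joint speeds; "tau": joint torques, N m; "ee_pos": TCP position; "orientation": TCP orientation; "ft_force": force on the tool from outside, world axes, zero at the start; "torque": the same for the moment, N m; "grip_width": finger opening in m; "gripper_force": force on a finger pad.
Only numpy, scipy, OpenCV 4.12 (cv2) and the standard library are available. Lean on these libraries where they do the work, as an engineer would, in place of code of your own. Each camera call takes 0.05 s, during which the arm holds its last target. There are 200 camera calls.

## Working session

There is one attempt and no reset: what is moved stays moved. The work goes in short steps, Python scripts to look and compute and a tool call to move; the robot and the scene stay as the last step left them, time stands still between calls to the robot, and variables do not carry over. Pictures are saved under pics/ and viewed, at most 10 in all, crops included, and the job is handed in when it is done.

Besides the shell and the picture viewer there is one more tool, called after "Call:" as a command line: name --argument value ..., lists and objects as JSON in quotes. arm_command: Moves the arm, as the interface text tells. Its arguments: {"type":"object","properties":{"plan":{"type":"string"}},"required":["plan"]}

```bash
mkdir -p pics; python3 - <<'E'
from station import r
import cv2
s=r.sense();print(s)
for n in("scene","top"):
    c=r.get_calibration(n);print(n,c)
    cv2.imwrite(f"pics/{n}0.png",r.capture(n)[:,:,::-1])
E
```

```text
{'t': 0.0, 'joint_pos': array([-1.27050425e+00,  4.94153583e-01,  1.34617170e+00, -1.50252794e-05,
        1.30247447e+00, -9.55160400e-02]), 'joint_velocities': array([ 0.00081849, -0.00062652,  0.00060694, -0.00054483,  0.00022259,
        0.00055954]), 'tau': array([-4.84444536e-03, -8.82175684e+01, -3.83863342e+01, -5.80251981e-04,
        1.02022578e-02,  1.74590139e-05]), 'ee_pos': array([ 0.24084949, -0.57632458,  0.23070491]), 'orientation': array([-3.07909423e+00, -6.17453750e-01,  2.16350726e-04]), 'ft_force': array([-0.21711927, -0.31575317, -1.19509652]), 'torque': array([-0.00974637, -0.0667482 ,  0.00353166]), 'gripper_force': 0.0, 'grip_width': 0.08533599091325093}
scene {'vertical_fov': 54.06748785864765, 'cx': 262.72805868208263, 'cy': 186.74351899906915, 'position': array([0.04731406, 1.1190076 , 0.7565673 ]), 'rotation': array([-0.65620023,  2.49354371, -1.37378407])}
top {'vertical_fov': 55.7925617663482, 'cx': 256.5654528511846, 'cy': 186.64509061288527, 'position': array([0.45778953, 0.19114994, 1.2191463 ]), 'rotation': array([-2.21415311,  2.15758315, -0.11858628])}
```

View pics/scene0.png

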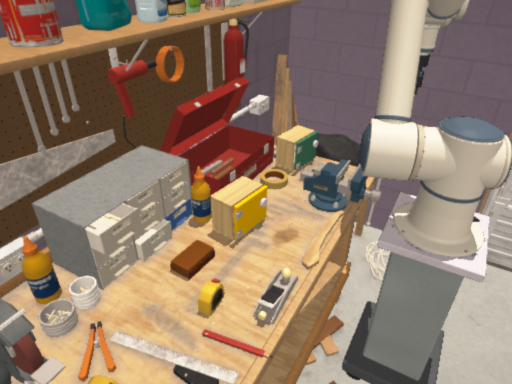

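View pics/top0.png

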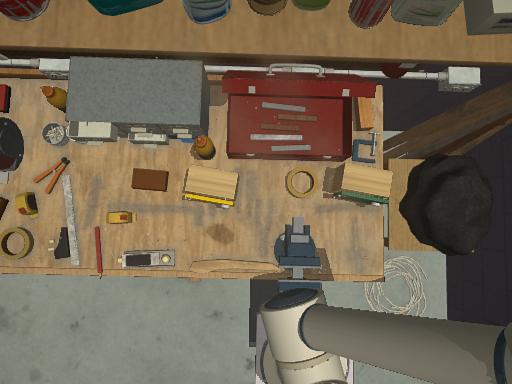

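The top view shows the green cupboard around (363,183), with its front edge running from about (332,197) to (388,203). The vise is at (297,245) and the tape roll at (300,183). I'll measure the door next.

```bash
cat > h.py <<'E'
import numpy as np,cv2
from station import r
from scipy.spatial.transform import Rotation as R
def ray(n,u,v,c=None):
    c=c or r.get_calibration(n);f=192/np.tan(np.radians(c["vertical_fov"]/2))
    d=R.from_rotvec(c["rotation"]).apply([(u-c["cx"])/f,(v-c["cy"])/f,1]);return np.array(c["position"]),d
def onz(n,u,v,z,c=None):
    p,d=ray(n,u,v,c);return p+d*(z-p[2])/d[2]
def proj(n,P,c=None):
    c=c or r.get_calibration(n);f=192/np.tan(np.radians(c["vertical_fov"]/2))
    q=R.from_rotvec(c["rotation"]).inv().apply(np.asarray(P)-c["position"]);return q[...,:2]/q[...,2:]*f+[c["cx"],c["cy"]]
E
python3 - <<'E'
from h import *
a=cv2.imread("pics/top0.png")[140:280,260:410]; b=cv2.imread("pics/scene0.png")[110:220,240:390]
A=cv2.resize(a,None,fx=5,fy=5,interpolation=cv2.INTER_CUBIC)[:600]
cv2.imwrite("pics/topc.png",A)
for n in("top","scene"):
    im=cv2.imread(f"pics/{n}0.png");h=cv2.cvtColor(im,cv2.COLOR_BGR2HSV)
    m=cv2.inRange(h,(60,80,25),(95,255,255))
    k,l,st,ce=cv2.connectedComponentsWithStats(m)
    for i in range(1,k):
        if st[i,4]>40:
            pts=np.argwhere(l==i)[:,::-1].astype(np.int32);print(n,st[i],cv2.boxPoints(cv2.minAreaRect(pts)).round(1).tolist())
E
```

```text
top [ 88   0  75  16 731] [[88.0, 0.0], [162.0, 0.0], [162.0, 15.0], [88.0, 15.0]]
top [357 194  32   9 100] [[356.70001220703125, 196.6999969482422], [357.29998779296875, 193.6999969482422], [388.3999938964844, 199.89999389648438], [387.79998779296875, 203.0]]
scene [  75    0   56   30 1415] [[75.0, 0.0], [130.0, 0.0], [130.0, 29.0], [75.0, 29.0]]
scene [296 132  22  34 419] [[294.3999938964844, 164.1999969482422], [298.70001220703125, 129.6999969482422], [317.70001220703125, 132.10000610351562], [313.3999938964844, 166.60000610351562]]
```

View pics/topc.png

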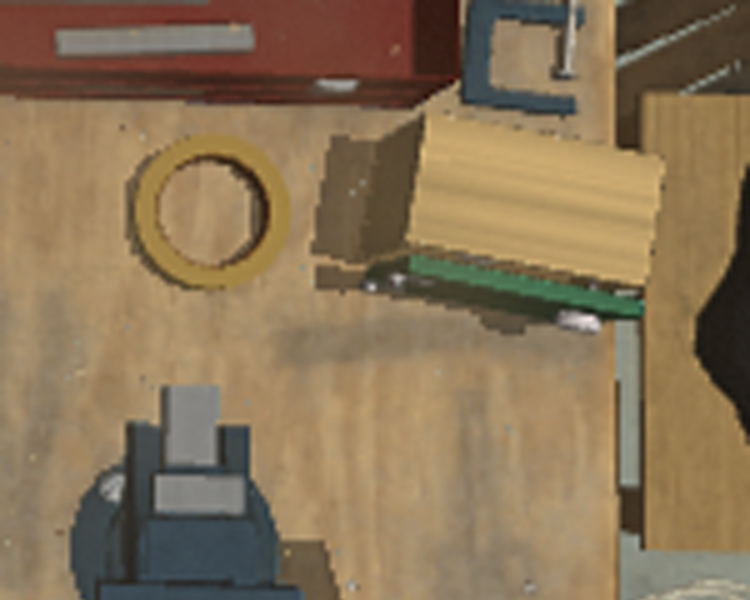

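The crop shows the door's top front edge from (341.5,193.6) to (388.3,203.0) in full-image pixels. The push pad is near (375.6,204) and the carcass top is clearly visible.

```bash
python3 - <<'E'
from h import *
q=lambda x,y:(x/5+260-.4,y/5+140-.4)
for nm,p in dict(dl=(408,268),dr=(642,316),fl=(410,243),fr=(646,284),bl=(427,115),br=(663,157)).items(): print(nm,onz("top",*q(*p),.13).round(4))
print("pad",onz("top",*q(578,328),.085).round(4))
print("vise",[onz("top",*q(*p),.15).round(3) for p in((165,385),(250,430),(280,570))])
F=[onz("top",*q(*p),.13)[:2] for p in((410,243),(646,284),(427,115),(663,157))]
d=(F[0]-F[1]+F[2]-F[3]);yaw=np.arctan2(-d[0],d[1]);print("yaw",np.degrees(yaw),np.linalg.norm(F[0]-F[1]),np.linalg.norm(F[0]-F[2]))
ex=np.array([np.cos(yaw),np.sin(yaw)]);ey=np.array([-ex[1],ex[0]])
o=np.mean(F,0)-ex*0.009;print("origin",o)  # top spans x -32..50
o3=np.r_[o,0];E=lambda x,y,z:np.r_[o+ex*x+ey*y,z]
P=dict(press=E(-.06,-.051,.085),hinge=E(-.05,.071,.065),free=E(-.05,-.075,.13),hl=E(-.05,.071,.13))
for k,v in P.items(): print(k,v.round(4),proj("top",v).round(1),proj("scene",v).round(1))
for k in((.05,.075),(-.032,.075),(-.032,-.075)):print(proj("scene",E(*k,.13)).round(1))
im=cv2.imread("pics/scene0.png")
cv2.imwrite("pics/scc.png",cv2.resize(im[110:190,260:340],None,fx=7,fy=7,interpolation=cv2.INTER_CUBIC))
E
```

```text
dl [ 0.5411 -0.0865  0.13  ]
dr [ 0.5158 -0.229   0.13  ]
fl [ 0.5564 -0.0876  0.13  ]
fr [ 0.5353 -0.2315  0.13  ]
bl [ 0.635  -0.0977  0.13  ]
br [ 0.6132 -0.2426  0.13  ]
pad [ 0.5096 -0.2057  0.085 ]
vise [array([0.467, 0.062, 0.15 ]), array([0.442, 0.012, 0.15 ]), array([ 0.361, -0.007,  0.15 ])]
yaw -8.450449930152333 0.14547032742681176 0.07927243780287732
origin [ 0.57604739 -0.16352427]
press [ 0.5092 -0.2052  0.085 ] [375.  205.3] [316.3 143.5]
hinge [ 0.537  -0.0859  0.065 ] [335.9 195.9] [297.6 158.1]
free [ 0.5156 -0.2304  0.13  ] [388.5 202.9] [318.2 130.8]
hl [ 0.537  -0.0859  0.13  ] [341.  194.6] [298.8 143. ]
[276.7 136.1]
[294.3 142. ]
[314.4 129.6]
```

View pics/scc.png

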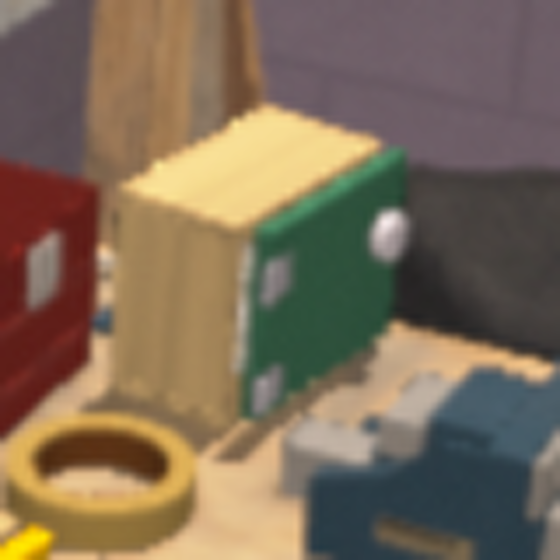

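The scene view agrees with the top-view estimate: the pad is predicted at (316.3,143.5) and seen at about (315.6,143.6). I'll work out the waypoints and how high the bag at the right stands.

```bash
cat >> h.py <<'E'
yaw=np.radians(-8.45);O=np.array([.576,-.1635]);ex=np.array([np.cos(yaw),np.sin(yaw)]);ey=np.array([-ex[1],ex[0]])
press=O-.06*ex-.051*ey;hinge=O-.05*ex+.071*ey
def back(th,rr,c):  # point c behind the door's front plane at rr from the hinge
    u=-ey*np.cos(th)-ex*np.sin(th);n=ex*np.cos(th)-ey*np.sin(th);return hinge+rr*u+c*n
def rel(P): # world point -> shift in current tool axes
    s=r.sense();return R.from_rotvec(s["orientation"]).inv().apply(np.asarray(P)-s["ee_pos"]).round(4)
E
python3 - <<'E'
from h import *
p,d=ray("scene",330,134)
for y in(-.35,-.45,-.55):print("bag",(p+d*(y-p[1])/d[1]).round(3))
for z in(0,.1):print([onz("top",*q,z).round(2)[:2].tolist() for q in((400,200),(440,155),(440,255),(490,200))])
T=press-.05*ex;print("hover",T,rel(np.r_[T,.231]))
s=r.sense();X=R.from_rotvec(s["orientation"]).as_matrix();print(X.round(3)); print("turn",np.degrees(np.arctan2(X[1,0],X[0,0])-yaw))
E
```

```text
bag [ 0.502 -0.35   0.072]
bag [ 0.533 -0.45   0.026]
bag [ 0.564 -0.55  -0.021]
[[0.53, -0.32], [0.69, -0.46], [0.35, -0.45], [0.54, -0.63]]
[[0.53, -0.28], [0.67, -0.41], [0.36, -0.4], [0.53, -0.56]]
hover [ 0.45969985 -0.19778228] [ 3.479e-01 -2.649e-01  1.000e-04]
[[ 0.923  0.386 -0.   ]
 [ 0.386 -0.923  0.001]
 [ 0.    -0.001 -1.   ]]
turn 31.127378724374495
```

Call:
arm_command --plan "0.05 -0.038 0 0 0 4 0;0.1 -0.076 0 0 0 9 0;0.15 -0.114 0 0 0 13 0;0.2 -0.152 0 0 0 18 0;0.25 -0.19 0 0 0 22 0;0.3 -0.228 0 0 0 27 0;0.335 -0.255 0 0 0 31 0;0.345 -0.264 0 0 0 31 0;0.345 -0.264 0 0 0 31 0;0.345 -0.264 0 0 0 31 0"

```text
t: 1.35
ee_pos: [0.4571, -0.2011, 0.2312]
orientation: [3.133, -0.229, -0.0]
ft_force: [-0.3, -0.1, -0.4]
grip_width: -0.0002
gripper_force: 0.0
```

```bash
python3 - <<'E'
from h import *
s=r.sense();print(s["t"],s["ee_pos"],s["grip_width"],s["joint_pos"].round(2),s["ft_force"].round(2))
c=r.get_calibration("wrist");print(c)
cv2.imwrite("pics/w1.png",r.capture("wrist")[:,:,::-1])
T=press-.05*ex;print(rel(np.r_[T,.08]),proj("wrist",np.array([[*press,.085],[*back(0,.146,0),.13],[*hinge,.13]]),c))
E
```

```text
1.35 [ 0.45707221 -0.2010864   0.23120885] -0.0002241307819977118 [-0.53  0.32  1.65 -0.    1.18  1.18] [-0.32 -0.07 -0.39]
{'vertical_fov': 62.03342581901163, 'cx': 253.61644454647384, 'cy': 194.82732180979474, 'position': array([ 0.52655552, -0.21004852,  0.37393818]), 'rotation': array([ 1.9215144 , -2.22553936, -0.31524006])}
[ 0.0022 -0.0038  0.1512] [[250.76118639 123.40851595]
 [282.66494582 113.49553039]
 [ 85.4543408  113.25266661]]
```

View pics/w1.png

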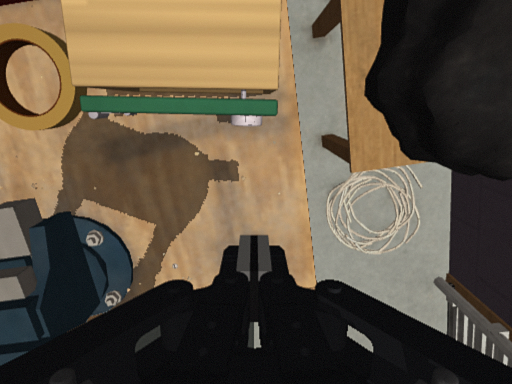

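The wrist view shows the pad front at (245,125) and the door's free edge at (277,114). Both are about 4 mm further towards the hinge side than predicted, so I'll correct by about 3 mm.

Call:
arm_command --plan "0 -0.007 0.05 0 0 0 0;0 -0.007 0.1 0 0 0 0;0 -0.007 0.14 0 0 0 0;0 -0.007 0.151 0 0 0 0;0.01 -0.007 0.151 0 0 0 0;0.02 -0.007 0.151 0 0 0 0;0.028 -0.007 0.151 0 0 0 0;0.03 -0.007 0.151 0 0 0 0;0.03 -0.007 0.151 0 0 0 0"

```text
t: 2.52
ee_pos: [0.4883, -0.1974, 0.0805]
orientation: [3.133, -0.228, 0.0]
ft_force: [-0.1, 0.0, 0.7]
grip_width: 0.0001
gripper_force: 0.0
```

Call:
arm_command --plan "0.003 0 0 0 0 0 0;0.005 0 0 0 0 0 0;0.007 0 0 0 0 0 0;0.009 0 0 0 0 0 0;0.011 0 0 0 0 0 0;0.011 0 0 0 0 0 0"

```text
t: 3.28
ee_pos: [0.4989, -0.199, 0.0802]
orientation: [-3.133, 0.228, 0.001]
ft_force: [-2.6, -0.2, 0.8]
grip_width: -0.0001
gripper_force: 1.2
```

Call:
arm_command --plan "0.001 0 0 0 0 0 0;0.002 0 0 0 0 0 0;0.003 0 0 0 0 0 0;0.0035 0 0 0 0 0 0;0.0035 0 0 0 0 0 0"

```text
t: 3.9
ee_pos: [0.5023, -0.1996, 0.0802]
orientation: [-3.133, 0.228, 0.001]
ft_force: [-4.3, -2.1, 0.3]
grip_width: 0.0001
gripper_force: 2.0
```

Call:
arm_command --plan "0.001 0 0 0 0 0 0;0.0015 0 0 0 0 0 0;0.0015 0 0 0 0 0 0"

```text
t: 4.28
ee_pos: [0.5038, -0.1998, 0.0802]
orientation: [-3.133, 0.228, 0.001]
ft_force: [-5.1, -2.0, -0.7]
grip_width: 0.0
gripper_force: 2.0
```

Call:
arm_command --plan "0.0005 0 0 0 0 0 0;0.001 0 0 0 0 0 0;0.001 0 0 0 0 0 0"

```text
t: 4.65
ee_pos: [0.5042, -0.1999, 0.0801]
orientation: [-3.133, 0.228, 0.003]
ft_force: [-8.8, -3.6, 3.0]
grip_width: -0.0003
gripper_force: 3.8
```

Call:
arm_command --plan "-0.03 0 0 0 0 0 0;-0.07 0 0 0 0 0 0;-0.11 0 0 0 0 0 0;-0.13 0 0 0 0 0 0;-0.13 0 -0.05 0 0 0 0;-0.13 0 -0.1 0 0 0 0;-0.13 0 -0.13 0 0 0 0;-0.13 0 -0.13 0 0 0 0;-0.13 0 -0.13 0 0 0 0"

```text
t: 5.78
ee_pos: [0.3764, -0.181, 0.2098]
orientation: [-3.133, 0.228, 0.0]
ft_force: [-0.0, 0.4, -0.2]
grip_width: -0.0
gripper_force: 0.0
```

```bash
python3 - <<'E'
from h import *
s=r.sense();print(s["t"],s["ee_pos"],s["ft_force"].round(2))
c=r.get_calibration("wrist")
w=r.capture("wrist")[:,:,::-1];cv2.imwrite("pics/w2.png",w)
O2=.003*ey-.001*ex
for th in(.4,.5,.6): print(th,proj("wrist",np.array([[*(back(th,.146,0)+O2),.13],[*(back(th,0,0)+O2),.13]]),c).round(1).tolist())
E
```

```text
5.775 [ 0.3763554  -0.18098592  0.20978759] [-0.04  0.41 -0.22]
0.4 [[276.7, 75.3], [56.5, -25.1]]
0.5 [[266.8, 96.3], [56.5, -25.1]]
0.6 [[255.3, 115.5], [56.5, -25.1]]
```

View pics/w2.png

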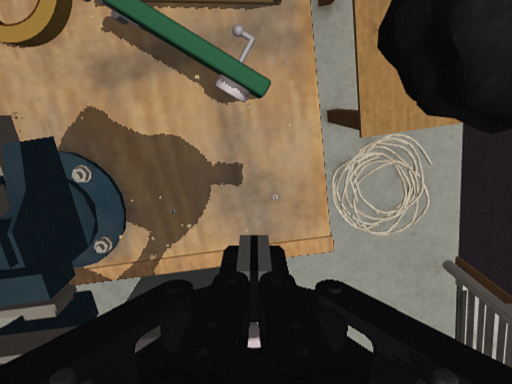

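The door is ajar at about 0.5 rad, with its free corner at (264,97). A catch hook sticks out behind it, with its base at (243,55), bend at (251,42) and ball at (240,31). I'll place the hook in the door's frame.

```bash
cat >> h.py <<'E'
hinge=hinge+.003*ey-.001*ex
def tool(P): # world xyz list -> shifts in present tool axes
    for p in P: print(rel(p))
E
python3 - <<'E'
from h import *
c=r.get_calibration("wrist")
th=.5;u=-ey*np.cos(th)-ex*np.sin(th);n=ex*np.cos(th)-ey*np.sin(th)
for z in(.13,.085,.05):
  print(z,[(np.round([(onz("wrist",*q,z,c)[:2]-hinge)@u,(onz("wrist",*q,z,c)[:2]-hinge)@n],3)).tolist() for q in((240,31),(251,42),(243,55),(264,98),(270,84))])
for a in((.5,.142,.042),(.5,.145,.034),(.8,.145,.027),(1.1,.145,.027),(1.3,.145,.027),(1.5,.145,.027),(1.5,.09,.027)):print(a,back(*a).round(3))
for a in((.5,.142,.042),): tool([np.r_[back(*a),.2],np.r_[back(*a),.09]])
E
```

```text
0.13 [[0.112, 0.026], [0.121, 0.024], [0.12, 0.014], [0.145, -0.002], [0.144, 0.007]]
0.085 [[0.106, 0.033], [0.117, 0.03], [0.116, 0.019], [0.146, -0.001], [0.145, 0.01]]
0.05 [[0.102, 0.038], [0.114, 0.035], [0.113, 0.022], [0.147, -0.0], [0.146, 0.013]]
(0.5, 0.142, 0.042) [ 0.484 -0.221]
(0.5, 0.145, 0.034) [ 0.476 -0.219]
(0.8, 0.145, 0.027) [ 0.434 -0.189]
(1.1, 0.145, 0.027) [ 0.408 -0.154]
(1.3, 0.145, 0.027) [ 0.396 -0.127]
(1.5, 0.145, 0.027) [ 0.39  -0.099]
(1.5, 0.09, 0.027) [ 0.445 -0.103]
[0.1129 0.0245 0.0093]
[0.113  0.0245 0.1193]
```

Call:
arm_command --plan "0.055 0.012 0 0 0 0 0;0.105 0.024 0 0 0 0 0;0.113 0.025 0 0 0 0 0;0.113 0.025 0.02 0 0 0 0;0.113 0.025 0.06 0 0 0 0;0.113 0.025 0.1 0 0 0 0;0.113 0.025 0.12 0 0 0 0;0.113 0.025 0.12 0 0 0 0"

```text
t: 6.82
ee_pos: [0.483, -0.2213, 0.0884]
orientation: [-3.131, 0.228, 0.007]
ft_force: [-0.0, -0.0, -0.4]
grip_width: 0.0
gripper_force: 0.0
```

```bash
python3 - <<'E'
from h import *
s=r.sense();print(s["t"],s["ee_pos"],s["ft_force"].round(2))
tool([np.r_[back(t,.145,.027),.09] for t in(.5,.6,.7,.8,.9,1.0,1.1,1.2,1.3,1.4,1.5,1.55)])
E
```

```text
6.825 [ 0.48296027 -0.22126767  0.08836412] [-0.03 -0.03 -0.39]
[-0.0133 -0.0047 -0.0016]
[-0.027  -0.01   -0.0015]
[-0.0402 -0.0166 -0.0014]
[-0.0526 -0.0245 -0.0014]
[-0.0642 -0.0337 -0.0013]
[-0.0748 -0.0439 -0.0012]
[-0.0843 -0.0552 -0.0012]
[-0.0927 -0.0673 -0.0011]
[-0.0998 -0.0802 -0.0011]
[-0.1056 -0.0938 -0.001 ]
[-0.11   -0.1079 -0.001 ]
[-0.1116 -0.115  -0.0009]
```

Call:
arm_command --plan "-0.013 -0.005 0 0 0 0 0;-0.02 -0.008 0 0 0 0 0;-0.027 -0.01 0 0 0 0 0;-0.034 -0.013 0 0 0 0 0;-0.04 -0.017 0 0 0 0 0;-0.047 -0.021 0 0 0 0 0;-0.053 -0.025 0 0 0 0 0;-0.059 -0.029 0 0 0 0 0;-0.064 -0.034 0 0 0 0 0;-0.064 -0.034 0 0 0 0 0"

```text
t: 8.07
ee_pos: [0.4257, -0.1788, 0.0902]
orientation: [-3.133, 0.227, 0.001]
ft_force: [-0.3, -0.5, -0.0]
grip_width: 0.0002
gripper_force: 0.0
```

```bash
python3 - <<'E'
from h import *
s=r.sense();print(s["t"],s["ee_pos"],s["ft_force"].round(2))
c=r.get_calibration("wrist");cv2.imwrite("pics/w3.png",r.capture("wrist")[:,:,::-1])
for th in(.8,.9,1):print(proj("wrist",np.array([[*back(th,.146,0),.13],[*back(th,.05,0),.13]]),c).round().tolist())
tool([np.r_[back(t,.14,.027),.09] for t in(.9,1.0,1.1,1.2,1.3,1.4,1.5,1.55)])
E
```

```text
8.075 [ 0.42571702 -0.17883485  0.0902212 ] [-0.3  -0.5  -0.03]
[[232.0, 320.0], [18.0, 136.0]]
[[204.0, 342.0], [8.0, 147.0]]
[[174.0, 359.0], [-2.0, 156.0]]
[ 0.0021 -0.0033  0.0003]
[-0.0082 -0.0132  0.0003]
[-0.0175 -0.024   0.0003]
[-0.0257 -0.0357  0.0003]
[-0.0326 -0.0481  0.0003]
[-0.0383 -0.0612  0.0003]
[-0.0426 -0.0748  0.0003]
[-0.0442 -0.0817  0.0003]
```

View pics/w3.png

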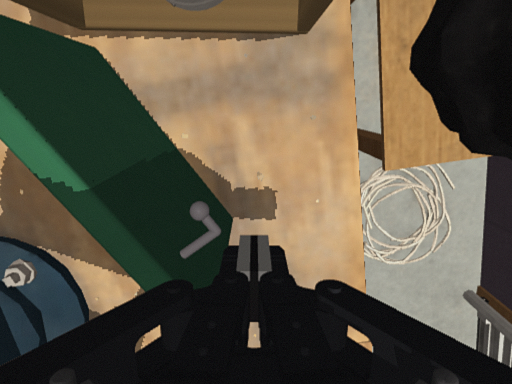

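The door follows the finger and stands at about 0.9 rad, with the finger behind its free edge next to the hook at (200,225). I'll keep pushing.

Call:
arm_command --plan "-0.008 -0.013 0 0 0 0 0;-0.013 -0.018 0 0 0 0 0;-0.0175 -0.024 0 0 0 0 0;-0.022 -0.03 0 0 0 0 0;-0.0255 -0.036 0 0 0 0 0;-0.029 -0.042 0 0 0 0 0;-0.0325 -0.048 0 0 0 0 0;-0.0355 -0.055 0 0 0 0 0;-0.038 -0.061 0 0 0 0 0;-0.038 -0.061 0 0 0 0 0"

```text
t: 9.38
ee_pos: [0.3972, -0.113, 0.0903]
orientation: [-3.133, 0.227, 0.001]
ft_force: [0.2, -0.3, -1.4]
grip_width: 0.0001
gripper_force: 0.0
```

Call:
arm_command --plan "-0.002 -0.007 0 0 0 0 0;-0.004 -0.014 0 0 0 0 0;-0.0055 -0.021 0 0 0 0 0;-0.0055 -0.023 0 0 0 0 0;-0.0055 -0.023 0 0 0 0 0"

```text
t: 10.0
ee_pos: [0.3953, -0.0898, 0.0903]
orientation: [-3.133, 0.227, 0.0]
ft_force: [0.1, 0.6, 0.3]
grip_width: 0.0001
gripper_force: 0.0
```

```bash
python3 - <<'E'
from h import *
s=r.sense();print(s["t"],s["ee_pos"],s["ft_force"].round(2))
cv2.imwrite("pics/t4.png",cv2.resize(r.capture("scene")[90:210,240:400,::-1],None,fx=5,fy=5)); 
E
```

```text
10.0 [ 0.3953054  -0.0897521   0.09027356] [0.11 0.56 0.27]
```

View pics/t4.png

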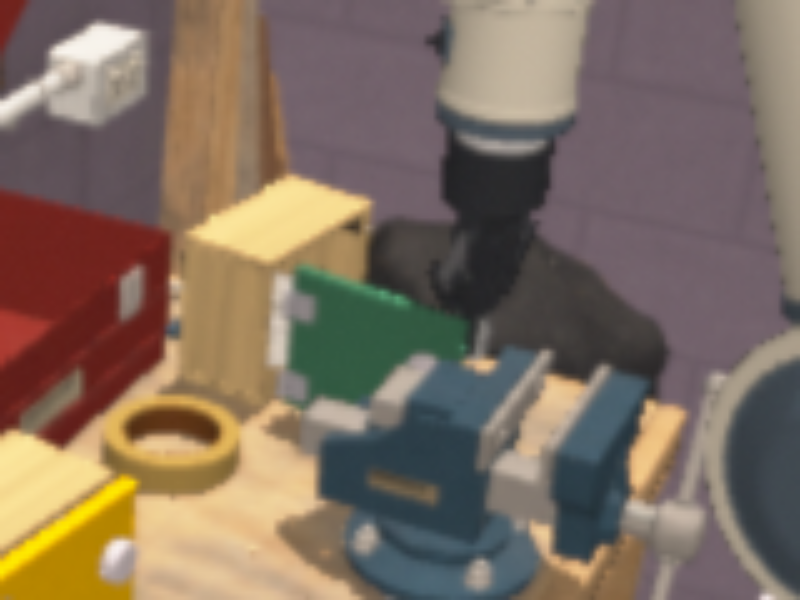

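The scene view shows the green door about square to the front, with its top edge running from (300,268) to (470,325) in the crop. I'll back the finger off and then lift.

Call:
arm_command --plan "0 0.02 0 0 0 0 0;0 0.045 0 0 0 0 0;0 0.06 0 0 0 0 0;0 0.06 -0.05 0 0 0 0;0 0.06 -0.1 0 0 0 0;0 0.1 -0.13 0 0 0 0;0 0.15 -0.14 0 0 0 0;0 0.2 -0.14 0 0 0 0;0 0.2 -0.14 0 0 0 0;0 0.2 -0.14 0 0 0 0"

```text
t: 11.3
ee_pos: [0.366, -0.2874, 0.23]
orientation: [-3.132, 0.229, 0.001]
ft_force: [-0.8, -0.2, -0.4]
grip_width: -0.0003
gripper_force: 0.0
```

```bash
python3 - <<'E'
from h import *
s=r.sense();print(s["t"],s["ee_pos"],s["ft_force"].round(2))
im=r.capture("top")[:,:,::-1];cv2.imwrite("pics/t5.png",cv2.resize(im[120:270,180:410],None,fx=3.4,fy=3.4,interpolation=cv2.INTER_CUBIC))
for th in(1.25,1.4,1.5,1.6):print(th,((proj("top",np.array([[*back(th,.146,0),.13],[*hinge,.13]]))-[180,120])*3.4).round().tolist())
E
```

```text
11.3 [ 0.36599448 -0.28742865  0.23000243] [-0.76 -0.23 -0.42]
1.25 [[572.0, 418.0], [544.0, 254.0]]
1.4 [[547.0, 420.0], [544.0, 254.0]]
1.5 [[531.0, 419.0], [544.0, 254.0]]
1.6 [[514.0, 416.0], [544.0, 254.0]]
```

View pics/t5.png

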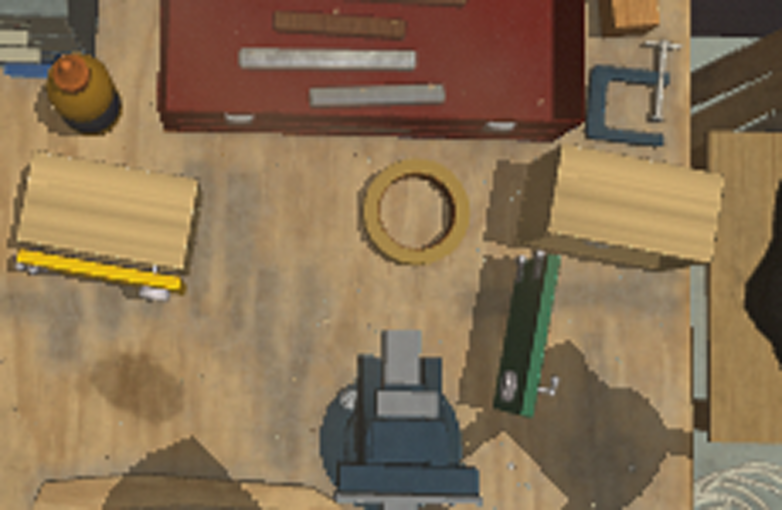

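The top view shows the door's front top corner at about (523,415), which puts it near 1.5 rad. The yellow door is still shut, the tape roll and bottle haven't moved, and the arm is clear.

```bash
python3 -c "
from station import r
print(r.hand_in())"
```

```text
the job is handed in; nothing more can be done
None
```

The green door was pressed, sprang ajar and now stands open at about 1.5 rad; in the last picture the yellow door is shut and the arm clear. The job is handed in, but no verdict came back.

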